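Double the tea cups, open the acrylic box and present the infuser

TASK

Get me ready to spoon tea: take the cup that stands on the clear box's lid and lower it, without dropping it, into its twin on the coaster so that the two sit nested and level there. Then lift the lid and swing it right back past upright until it stays open by itself, draw the steel infuser basket out and bring it over the nested cups. Finish while still holding the infuser, level and still, a few centimetres above the mouth of the upper cup and touching neither cup; leave the jam pot and the spoon where they are.

Things in the scene. Friction and masses are not known exactly. Their poses are not given: they have to be found in the camera images.
- cup_lid: White handleless stacking cup, 75 mm tall, 130 g, at first standing on the shut lid behind the knob; the one to move. Foot 40 mm across, widening to 58 mm at 45 mm height; there a flat outward shoulder, above it a straight band 68 mm across up to the rim (grip this band from above). Wall 2.8 mm, mouth 62 mm across. Origin: centre of underside; z up
- cup_low: The same cup, standing on the coaster. Origin: centre of its underside; z up. When nested, the other's shoulder rests on this rim: its origin is then 30 mm above this one on the same axis, its whole 30 mm band still shows above this rim, with about 2 mm of play sideways.
- coaster: Round bamboo coaster, 98 mm across, 8 mm thick, fixed to the desk. Origin: centre of its underside.
- acrylic_box: Transparent acrylic box, fixed to the desk; 150 mm (its x, front to back) by 130 mm (its y) by 100 mm tall, walls and floor 4 mm, open at the top under its lid. Origin: centre of its underside; its -x side is the front, roughly towards the robot; its z is up.
- box_lid (a joint): Angle of the clear flip-top lid (rad): 0 shut, 1.57 upright, 1.85 leaning back on its stop. Free hinge along the box's y: let go before upright it falls shut, past upright it falls open and stays. Lid 150 x 130 x 5 mm, 150 g.
- lid_knob (a point): Grip point of the lid's aluminium knob: middle of its round head (22 mm across, 16 mm tall, on an 11 mm stem), 30 mm above the lid's upper face, 25 mm from its front edge, midway across. Pinched along the hinge line, it can turn between the fingers as the lid swings. Axes are the lid's: z out of its upper face, y along the hinge.
- lid_hinge (a point): Middle of the lid's hinge line, at the top of the box's far (+x) side, 100.5 mm above the box's underside. Axes are the lid's: y along the hinge, -x towards the front edge, z out of the upper face. When shut, the knob point is 125 mm towards the front and 35 mm above it.
- infuser: Stainless tea infuser, 80 g, loose, standing on the box's floor under the lid: strainer basket 42 mm across at the bottom, 50 mm at the top, with a rim flange 67 mm across at 45 mm height and over it a bow handle along the infuser's x axis, 85 mm tall in all. Origin: centre of its underside; z up.
- infuser_grip (a point): Middle of the black grip on top of the bow handle, 80 mm above the infuser's underside: a bar 34 mm long (along the infuser's x), 10 mm wide (its y) and 10 mm tall, to be pinched from above across its 10 mm.
- jam_pot: Bystander: black ceramic jam pot with fitted lid and small knob, 82 mm across, 100 mm tall. Origin: centre of its underside. (A fixed silver toaster, 190 mm tall, also stands at the robot's far left, over 0.3 m from the middle line, out of the way.)
- spoon: Bystander: stainless demitasse spoon lying on the desk, 110 mm long along its x, bowl (25 mm across) at +x, under 10 mm tall. Origin: middle, on the desk.
There are look-alikes about, which are no part of the job. What is meant by the acrylic_box is not brown, green or purple, and is the larger of those in its own colour.

How it is judged (in metres and radians):
On the way, in this order (a step that is already met when the one before it is completed fails the run):
1. the cup from the lid is nested, level and let go in the cup on the coaster (horizontal distance between cup_lid and cup_low below 0.006 m and z of cup_lid in the frame of cup_low between 0.026 and 0.035 m and angle between the z axis of cup_lid and the z axis of cup_low, either way round below 0.1 rad and angle between cup_low's own z axis and vertical below 0.1 rad and horizontal distance between cup_low and coaster below 0.025 m and height (world z) of cup_low between 0.004 and 0.014 m and contact force between each of cup_lid, cup_low and the fingers below 0.1 N), for 0.3 s.
2. the lid is swung back past upright (value of joint box_lid above 1.6 rad), for 0.3 s.
3. the infuser is drawn up out of the box, in the fingers (z of infuser in the frame of acrylic_box above 0.105 m and value of joint box_lid above 1.6 rad and contact force between infuser and the fingers above 1 N), for 0.1 s.
At the end, for the whole second after the job is handed in: Infuser gripped, still, level (0.2 rad), touching no cup or box, within 20 mm of the upper cup's axis, underside 8 to 90 mm above its rim. Cups nested and free: axes within 6 mm, 0.1 rad, 26 to 35 mm apart in height, lower one within 25 mm of coaster centre. Lid beyond 1.6 rad (all of step 1 and value of joint box_lid above 1.6 rad and contact force between infuser and the fingers above 1 N and horizontal distance between infuser and cup_lid below 0.02 m and z of infuser in the frame of cup_lid between 0.083 and 0.165 m and angle between infuser's own z axis and vertical below 0.2 rad and linear speed of infuser below 0.03 m/s and contact force between infuser and cup_lid below 0.05 N and contact force between infuser and cup_low below 0.05 N and contact force between infuser and acrylic_box below 0.05 N); the arm keeps its last pose, push and grip.
It fails at once if a cup or the infuser is dropped (falls freely, faster than 0.6 m/s) ((linear speed of cup_lid above 0.6 m/s and contact force between cup_lid and the fingers below 0.05 N) or (linear speed of cup_low above 0.6 m/s and contact force between cup_low and the fingers below 0.05 N) or (linear speed of infuser above 0.6 m/s and contact force between infuser and the fingers below 0.05 N)).
It fails at once if the jam pot is shifted by more than 30 mm or tipped (distance of jam_pot from where it was at the start of the episode above 0.03 m or angle between jam_pot's own z axis and vertical above 0.3 rad).
It fails at once if the spoon is shifted by more than 30 mm (distance of spoon from where it was at the start of the episode above 0.03 m).
It also fails if it takes over 72 s, if anything falls off the work surface, if the arm or the gripper's body presses on something with over 40 N, if the wrist force passes 120 N, or if a joint passes its speed limit or range.

ROBOT

A 6-joint arm with a two-finger parallel gripper is mounted at the origin on the work surface. World frame = base frame: x ahead of the robot, y to its left, z up, the work surface at z = 0. Lengths are in mm, angles in rad, forces in N, time in s.
With the tool pointing down it reaches from about 350 to 975 mm from the base axis. Payload 7.1 kg.
Tool frame: the origin (TCP) lies at the very end of the fingers, on their centre line; the grasp point (between the pads) lies ctrl.hold_point_z behind it (ctrl.hold_point_z is the distance from the TCP to the grasp point, in mm); z points along the fingers, y is the line along which they close (so a half turn about z gives the same grasp; the last joint's range is limited). The gripper opens to 88 mm and grips with 3 to 60 N. Pads are 20 mm wide; open, the fingers measure 115 mm over their backs; the gripper's body (75 mm by 178 mm) begins 61 mm behind the grasp point.
Start: joints at [-1.168, 0.423, 1.63, -0, 1.089, -0.019], TCP at [255.892, -570.196, 192.675] pointing down, gripper open.
Joint ranges: [-3, 3], [-0.9, 2.11], [0.09, 2.58], [-1.31, 4.45], [0.11, 2.69], [-2.54, 2.54]. Speed limits (rad/s): [2.39, 2.39, 3.01, 3.14, 3.14, 3.14].

INTERFACE

Orientations are given as a rotation vector (axis times angle).
In Python, from workcell import ctrl gives the robot as it stands. The module is installed in compiled form; this text tells all that it offers.
- The arm moves only by the shell command python3 -m creep 'ROWS'. ROWS is JSON, a list of rows, each an object with "translation": the shift along the tool's x, y, z in mm, a list of three; "angular": the turn, a rotation vector about the tool's x, y, z in rad, a list of three; "jaw": the opening, from 0 (shut) to 1 (fully open). A call has exactly 8 rows; each row is the pose to reach, as a shift and turn from the pose commanded when the call began, along the tool's axes at that moment; what a row does not reach only later rows make up. A row lasts 1/8 s, in which the tool goes at most 62.5 mm and 10.7 degrees, less where a joint would pass 70% of its speed; a pose out of reach is approached as far as the arm can. A call with a gripper value outside its range is refused whole. The fingers move at their own pace and stop on an object; the grip force is fixed at half the most. Time passes only in rows, so rows that repeat a pose let the fingers close, or fill a call up. It gives the time, the measured TCP pose, the force, the opening and the grip force at its end, in the units of the state.
- ctrl.get_obs(): the state, without advancing time (a new reading comes with each control period).
- ctrl.get_image(name): name is "side" or "top" or "wrist"; returns the picture (480x640x3 uint8, red, green, blue); there is no depth.
- ctrl.camera_info(name): a dict with "camera_matrix" (3x3 intrinsics, pixels), "world_from_camera" (4x4, takes a point from camera to world coordinates). Camera axes: x right, y up, looking along -z (the intrinsics and any distortion apply to the point x, -y, -z); pixel columns grow to the right and rows downward; lengths in mm; the calibration is good to about 2 mm. The wrist camera is an equidistant fisheye: a pixel r from the principal point sees the ray r / f radians off the axis. A picture is of the moment at which its call begins: read the wrist's pose just before it. camera_info takes no time and is no camera call; for the wrist camera it gives the pose at the moment of the call.
- ctrl.close_job(): hands the job in; it is judged then, once.
Trained networks look in the newest picture that a camera, given by its name, has taken for a name from the list of things; names that differ only in an ending like _2 or _b are one class to them, and where a whole thing is asked for, a point or a joint stands for the part that bears it (a point fixed in the world has none). Each returns a list of dicts, best first, with "score" (0 to 1); they miss things now and then, are a little off and sometimes report something else, mostly with a low value. They report only what shows in the picture. A call takes as long as a camera call. They do not tell look-alikes from the thing itself.
- ctrl.look_for(camera, label): "rect" ([left, top, right, bottom] in pixels, round what is visible of it).
The state is a dict: "t": time; "qpos": joint angles; "qvel": joint speeds; "joint_torque": joint torques, N m; "ee_pos": TCP position; "orientation": TCP orientation; "ft_force": force on the tool from outside, world axes, zero at the start; "moment": the same for the moment, N m; "width": finger opening in mm; "grasp_force": force on a finger pad.
Only numpy, scipy, OpenCV 4.12 (cv2) and the standard library are available. Lean on these libraries where they do the work, as an engineer would, in place of code of your own. Each camera call takes 0.05 s, during which the arm holds its last target. There are 200 camera calls.

## Working session

There is one attempt and no reset: what is moved stays moved. The work goes in short steps, Python scripts to look and compute and a shell command to move; the robot and the scene stay as the last step left them, time stands still between calls to the robot, and variables do not carry over. Pictures are saved under pics/ and viewed, at most 10 in all, crops included, and the job is handed in when it is done.

```bash
mkdir -p pics; cat > h.py <<'E'
import numpy as np, cv2
from scipy.spatial.transform import Rotation as R
from workcell import ctrl
def snap(cam,name):
    im=ctrl.get_image(cam); cv2.imwrite(f'pics/{name}.png',im[:,:,::-1]); return im
def proj(cam,P,info=None):
    i=info or ctrl.camera_info(cam); K=np.array(i['camera_matrix']);T=np.array(i['world_from_camera'])
    p=(np.atleast_2d(P)-T[:3,3])@T[:3,:3]; p=p*[1,-1,-1]
    if cam=='wrist':
        r=np.linalg.norm(p[:,:2],axis=1)+1e-9; th=np.arctan2(r,p[:,2]); q=p[:,:2]/r[:,None]*th[:,None]
    else: q=p[:,:2]/p[:,2:]
    return q*[K[0,0],K[1,1]]+K[:2,2]
def ray(cam,uv,info=None):
    i=info or ctrl.camera_info(cam); K=np.array(i['camera_matrix']);T=np.array(i['world_from_camera'])
    q=(np.asarray(uv,float)-K[:2,2])/[K[0,0],K[1,1]]
    if cam=='wrist':
        th=np.linalg.norm(q)+1e-9; d=np.r_[q/th*np.sin(th),np.cos(th)]
    else: d=np.r_[q,1]
    d=T[:3,:3]@(d*[1,-1,-1]); return T[:3,3],d/np.linalg.norm(d)
def atz(cam,uv,z,info=None):
    o,d=ray(cam,uv,info); return o+d*(z-o[2])/d[2]
E
python3 - <<'E'
from h import *
np.set_printoptions(precision=2,suppress=True)
o=ctrl.get_obs(); print({k:np.round(v,3) for k,v in o.items()}, ctrl.hold_point_z)
for c in ['side','top','wrist']:
    snap(c,c+'0'); i=ctrl.camera_info(c); print(c,np.array(i['camera_matrix']),np.array(i['world_from_camera']))
    if c!='wrist':
        for n in ['cup_lid','coaster','acrylic_box','lid_knob','infuser','jam_pot','spoon']:
            print(n,[(round(d['score'],2),np.round(d['rect']).astype(int).tolist()) for d in ctrl.look_for(c,n)][:5])
E
```

```text
{'t': np.float64(0.0), 'qpos': array([-1.17,  0.42,  1.63, -0.  ,  1.09, -0.02]), 'qvel': array([-0., -0., -0.,  0., -0.,  0.]), 'joint_torque': array([ -0.  , -54.46, -27.37,   0.06,   0.02,  -0.  ]), 'ee_pos': array([ 255.67, -569.68,  191.93]), 'orientation': array([-3.07, -0.66,  0.  ]), 'ft_force': array([-0.11, -0.44,  0.07]), 'moment': array([ 0.02, -0.03, -0.09]), 'grasp_force': np.float64(0.0), 'width': np.float64(88.072)} 18.700000000000003
side [[486.76   0.   318.37]
 [  0.   486.76 238.57]
 [  0.     0.     1.  ]] [[ -0.98   0.15  -0.15 336.09]
 [ -0.21  -0.72   0.66 670.91]
 [ -0.01   0.67   0.74 988.79]
 [  0.     0.     0.     1.  ]]
cup_lid [(0.64, [317, 189, 344, 222])]
coaster []
acrylic_box [(0.81, [306, 203, 370, 263]), (0.77, [317, 165, 360, 200]), (0.69, [233, 162, 290, 221]), (0.69, [376, 140, 437, 199]), (0.6, [388, 224, 433, 273])]
lid_knob [(0.94, [234, 158, 289, 195]), (0.74, [306, 196, 366, 238]), (0.7, [391, 223, 435, 254]), (0.66, [321, 166, 361, 194]), (0.66, [380, 140, 437, 174])]
infuser []
jam_pot [(0.85, [223, 261, 258, 304])]
spoon [(0.74, [306, 1
[... 207 characters left out ...]
13    0.99 1095.55]
 [   0.      0.      0.      1.  ]]
cup_lid [(0.7, [322, 230, 358, 262])]
coaster [(0.56, [145, 230, 182, 270])]
acrylic_box [(0.89, [429, 294, 504, 365]), (0.86, [394, 222, 441, 274]), (0.86, [314, 321, 355, 374])]
lid_knob [(0.91, [310, 218, 375, 296]), (0.71, [317, 320, 358, 374]), (0.7, [400, 223, 440, 275]), (0.65, [444, 294, 503, 367]), (0.6, [352, 111, 430, 192])]
infuser []
jam_pot [(0.91, [238, 157, 269, 192])]
spoon [(0.48, [225, 266, 249, 312])]
wrist [[371.65   0.   314.91]
 [  0.   371.65 241.67]
 [  0.     0.     1.  ]] [[   0.41    0.88    0.25  326.08]
 [  -0.91    0.39    0.11 -539.43]
 [  -0.     -0.28    0.96  384.34]
 [   0.      0.      0.      1.  ]]
```

View pics/top0.png

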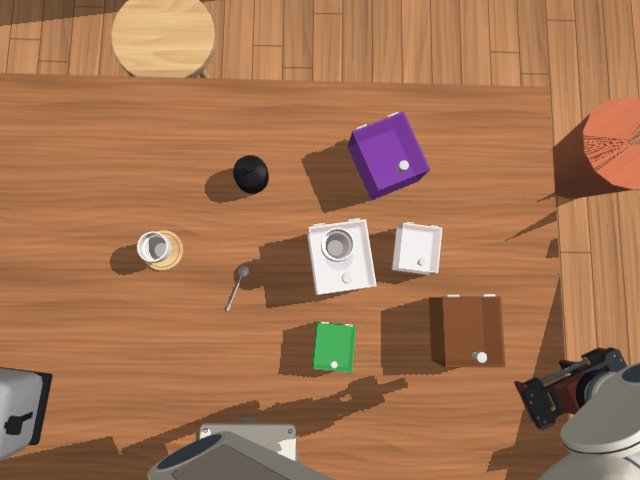

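View pics/side0.png

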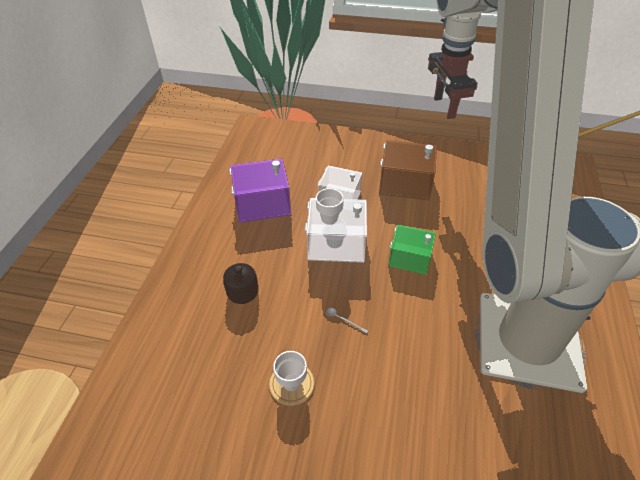

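Top view: box candidates are white large (342,256), white small (418,248), brown (472,330), green (335,347) and purple (390,155). The one meant is white large: it is clear and not brown, green or purple, it is the larger of the two in its colour, and it carries the cup at (338,244). The coaster with the twin cup is at (160,249), the jam pot at (251,174) and the spoon at (237,288). Next is an enlarged crop to confirm.

```bash
python3 - <<'E'
import cv2,numpy as np
t=cv2.imread('pics/top0.png');s=cv2.imread('pics/side0.png')
a=cv2.resize(t[210:300,300:380],(400,450),interpolation=cv2.INTER_CUBIC)
b=cv2.resize(s[180:270,295:375],(400,450),interpolation=cv2.INTER_CUBIC)
c=cv2.resize(t[225:275,130:190],(180,150),interpolation=cv2.INTER_CUBIC)
d=cv2.resize(s[345:410,260:325],(150,150),interpolation=cv2.INTER_CUBIC)
o=np.zeros((600,800,3),np.uint8);o[:450,:400]=a;o[:450,400:]=b;o[450:,:180]=c;o[450:,400:550]=d
cv2.imwrite('pics/crop1.png',o)
E
```

```text
(no output)
```

View pics/crop1.png

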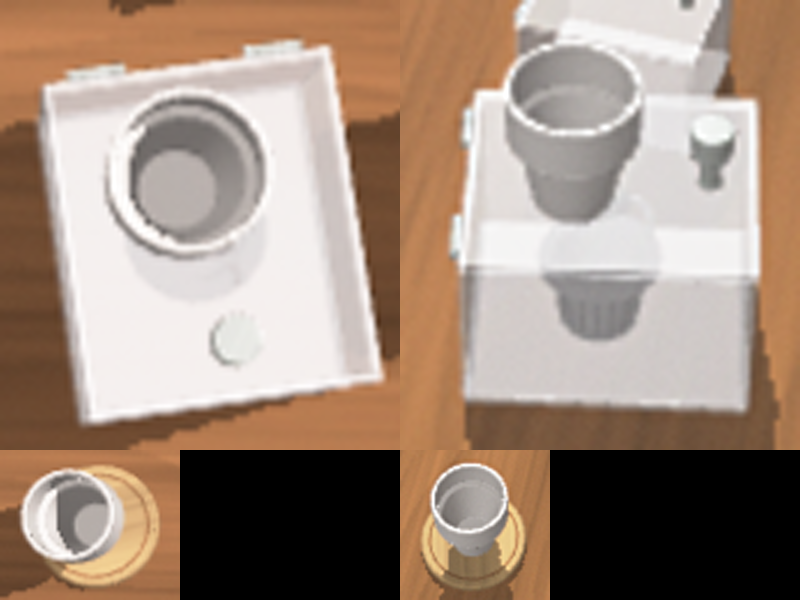

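The crop confirms it: the large clear box carries the cup (rim centre about (337,244) top) and the knob ((347,278) top). The infuser's flange and ribbed basket show through the wall at about (335,230) in the side view.

```bash
python3 - <<'E'
from h import *
np.set_printoptions(precision=1,suppress=True)
def both(n,t,s,z):
    print(n,'top',atz('top',t,z)[:2],'side',atz('side',s,z)[:2] if s else '')
both('cuplid',(337.4,244.5),(329.6,197.6),180.5)
both('cuplow',(154.3,246.3),(289.9,368),83)
both('knob',(347.4,277.6),(357.4,206.4),143.5)
C=np.array([atz('top',u,105.5)[:2] for u in [(308,227),(365.6,219.6),(376.4,285.6),(317,294.4)]])
print('lid',C,C.mean(0)); f=C[2:].mean(0);b=C[:2].mean(0);print('yaw',np.degrees(np.arctan2(*(b-f)[::-1])),np.linalg.norm(b-f),np.linalg.norm(C[0]-C[1]))
both('infuser flange',(339.4,257),(335.2,229),49)
both('jam top',(251,172),None,95); both('spoon',(237,288),None,3); 
T=np.array(ctrl.camera_info('wrist')['world_from_camera']);o=ctrl.get_obs();Rt=R.from_rotvec(o['orientation']);print('cam in tool',Rt.inv().apply(T[:3,3]-o['ee_pos'])); print(Rt.as_matrix())
for c in ['coaster']: both(c,(163,250),None,8)
E
```

```text
cuplid top [ 506.4 -187.2] side [ 504.7 -187.4]
cuplow top [507.2 213.5] side [503.3 223.1]
knob top [ 441.2 -211.8] side [ 437.9 -209.1]
lid [[ 553.4 -128.2]
 [ 572.4 -256. ]
 [ 426.7 -279.4]
 [ 405.7 -149.9]] [ 489.6 -203.4]
yaw 8.738092186656447 148.4778887208076 129.27690406615415
infuser flange top [ 493.3 -203.2] side [ 493.2 -209.7]
jam top top [678.8   2.6] side 
spoon top [419.3  37.3] side 
cam in tool [  76.6    0.7 -191.7]
[[ 0.9  0.4  0. ]
 [ 0.4 -0.9  0. ]
 [ 0.  -0.  -1. ]]
coaster top [507.  216.3] side
```

```bash
cat >> h.py <<'E'
def go(pos,yaw=8.7,tilt=0):
    "shift/turn in tool axes to reach pos, tool down, tool x at yaw deg, tilted by tilt deg about tool y"
    o=ctrl.get_obs(); Rt=R.from_rotvec(o['orientation'])
    y=np.radians(yaw); Rg=R.from_matrix(np.array([[np.cos(y),np.sin(y),0],[np.sin(y),-np.cos(y),0],[0,0,-1]]).T)*R.from_euler('y',tilt,degrees=True)
    print('t',round(float(o['t']),2),'at',np.round(o['ee_pos'],1),'shift',np.round(Rt.inv().apply(np.array(pos)-o['ee_pos']),1),'turn',np.round((Rt.inv()*Rg).as_rotvec(),3))
E
python3 -c "
from h import *
go([490,-190,270])"
```

```text
t 0.85 at [ 255.9 -570.2  192.7] shift [ 369.2 -251.   -77.3] turn [-0.   -0.    0.27]
```

```bash
python3 -m creep '[{"translation":[20,-15,-60],"angular":[0,0,0.03],"jaw":1},{"translation":[60,-40,-77],"angular":[0,0,0.07],"jaw":1},{"translation":[110,-75,-77],"angular":[0,0,0.12],"jaw":1},{"translation":[160,-110,-77],"angular":[0,0,0.17],"jaw":1},{"translation":[215,-145,-77],"angular":[0,0,0.22],"jaw":1},{"translation":[265,-180,-77],"angular":[0,0,0.25],"jaw":1},{"translation":[320,-215,-77],"angular":[0,0,0.27],"jaw":1},{"translation":[369,-251,-77],"angular":[0,0,0.27],"jaw":1}]'
python3 -m creep '[{"translation":[0,0,0],"angular":[0,0,0],"jaw":1},{"translation":[0,0,0],"angular":[0,0,0],"jaw":1},{"translation":[0,0,0],"angular":[0,0,0],"jaw":1},{"translation":[0,0,0],"angular":[0,0,0],"jaw":1},{"translation":[0,0,0],"angular":[0,0,0],"jaw":1},{"translation":[0,0,0],"angular":[0,0,0],"jaw":1},{"translation":[0,0,0],"angular":[0,0,0],"jaw":1},{"translation":[0,0,0],"angular":[0,0,0],"jaw":1}]'
python3 - <<'E'
from h import *
go([505.5,-187.3,260])
i=ctrl.camera_info('wrist'); im=snap('wrist','w1')
for n in ['cup_lid','lid_knob','acrylic_box','infuser']: print(n,[(round(d['score'],2),np.round(d['rect']).astype(int).tolist()) for d in ctrl.look_for('wrist',n)][:3])
print(proj('wrist',[[505.5,-187.3,180.5],[439.5,-210,143.5],[509,219,83]],i))
E
```

```text
t: 1.85
ee_pos: [489.7, -190.3, 270.0]
orientation: [3.132, 0.238, 0.001]
ft_force: [0.5, -0.0, -0.1]
width: 87.7
grasp_force: 0.0
t: 2.85
ee_pos: [488.7, -192.0, 269.7]
orientation: [-3.132, -0.238, 0.0]
ft_force: [-0.2, 0.5, 0.3]
width: 87.9
grasp_force: 0.0
t 2.85 at [ 488.7 -192.   269.7] shift [17.3 -2.1  9.7] turn [-0.  0. -0.]
cup_lid [(0.65, [259, 140, 393, 290])]
lid_knob [(0.87, [441, 158, 529, 264]), (0.71, [256, 323, 336, 364]), (0.63, [409, 1, 535, 84])]
acrylic_box [(0.98, [456, 288, 564, 343]), (0.94, [258, 297, 333, 401]), (0.91, [418, 153, 529, 265])]
infuser []
[[311.3143611  214.04640207]
 [325.36823146 278.92417347]
 [  7.32153467 156.95096426]]
```

View pics/w1.png

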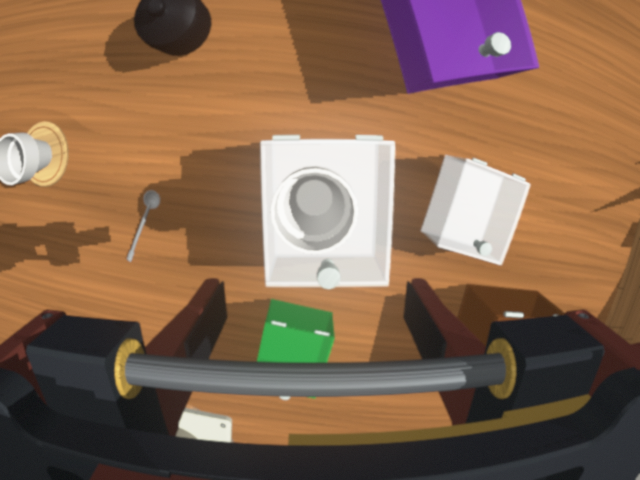

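The wrist view shows the clear box with the cup rim centred at about (313.5,208) and the knob top at about (329,276). The twin's rim is at the left edge, about (10,158).

```bash
python3 - <<'E'
from h import *
np.set_printoptions(precision=1,suppress=True)
im=cv2.imread('pics/w1.png'); i=ctrl.camera_info('wrist')
for n,u,z in [('cup',(313.5,208),180.5),('knob',(329,276),143.5),('lowcup',(10,158),83)]: print(n,atz('wrist',u,z,i))
C=np.array([atz('wrist',u,105.5,i)[:2] for u in [(262,141),(394,141),(389,285),(268,286)]]);print(C,C.mean(0))
f=C[2:].mean(0);b=C[:2].mean(0);print('yaw',np.degrees(np.arctan2(*(b-f)[::-1])))
# reproject known rim circle against bright edge
for dx in [(505.5,-187.3),(509,-188),(507,-187)]:
    a=np.linspace(0,6.28,9)[:-1];P=np.c_[dx[0]+34*np.cos(a),dx[1]+34*np.sin(a),0*a+180.5];q=proj('wrist',P,i);print(dx,q.min(0),q.max(0))
E
```

```text
cup [ 510.5 -188.2  180.5]
knob [ 442.9 -212.8  143.5]
lowcup [507.8 213.3  83. ]
[[ 553.4 -131.7]
 [ 573.4 -256.4]
 [ 427.4 -280.9]
 [ 407.4 -155.6]] [ 490.4 -206.1]
yaw 9.412300513145746
(505.5, -187.3) [267.9 170.7] [354.6 255.5]
(509, -188) [269.4 166.3] [356.3 251.4]
(507, -187) [267.8 168.7] [354.6 253.6]
```

```bash
python3 -c "
from h import *
go([507.5,-187.8,155.5],9)"
python3 -m creep '[{"translation":[10,-2,0],"angular":[0,0,0],"jaw":1},{"translation":[19,-1,10],"angular":[0,0,0],"jaw":1},{"translation":[19,-1,30],"angular":[0,0,0],"jaw":1},{"translation":[19,-1,50],"angular":[0,0,0],"jaw":1},{"translation":[19,-1,65],"angular":[0,0,0],"jaw":1},{"translation":[19,-1,70],"angular":[0,0,0],"jaw":1},{"translation":[19,-1,70],"angular":[0,0,0],"jaw":1},{"translation":[19,-1,70],"angular":[0,0,0],"jaw":1}]'
python3 - <<'E'
from h import *
go([507.5,-187.8,155.5],9)
i=ctrl.camera_info('wrist'); im=snap('wrist','w2')
print(ctrl.look_for('wrist','cup_lid')[:1]); print(proj('wrist',[[507.5,-187.8,180.5]],i))
E
```

```text
t 3.1 at [ 488.7 -192.   269.7] shift [ 19.2  -1.3 114.2] turn [ 0.    -0.    -0.005]
t: 4.1
ee_pos: [507.8, -188.4, 200.3]
orientation: [3.132, 0.238, 0.002]
ft_force: [-0.6, -0.7, -0.4]
width: 87.9
grasp_force: 0.0
t 4.1 at [ 507.8 -188.4  200.3] shift [-0.3 -0.6 44.8] turn [ 0.001 -0.001 -0.005]
[{'rect': [257.1, 201.5, 367.2, 317.6], 'score': 0.86}]
[[312.77100452 266.36955432]]
```

View pics/w2.png

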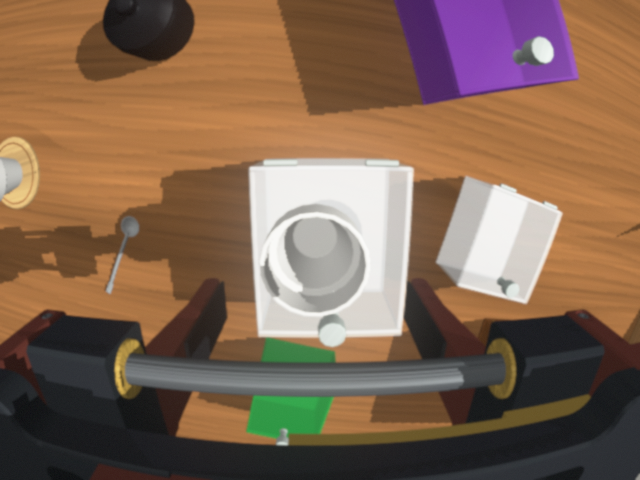

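The rim is centred at (314.5,264) midway between the fingers, as predicted within 1–2 mm. Descending and gripping.

```bash
python3 -m creep '[{"translation":[1,0,15],"angular":[0,0,0],"jaw":1},{"translation":[1,0,30],"angular":[0,0,0],"jaw":1},{"translation":[1,0,40],"angular":[0,0,0],"jaw":1},{"translation":[1,0,45],"angular":[0,0,0],"jaw":1},{"translation":[1,0,45],"angular":[0,0,0],"jaw":1},{"translation":[1,0,45],"angular":[0,0,0],"jaw":0.85},{"translation":[1,0,45],"angular":[0,0,0],"jaw":0.7},{"translation":[1,0,45],"angular":[0,0,0],"jaw":0.6}]'
python3 -m creep '[{"translation":[0,0,0],"angular":[0,0,0],"jaw":0.5},{"translation":[0,0,0],"angular":[0,0,0],"jaw":0.5},{"translation":[0,0,0],"angular":[0,0,0],"jaw":0.5},{"translation":[0,0,-5],"angular":[0,0,0],"jaw":0.5},{"translation":[0,0,-15],"angular":[0,0,0],"jaw":0.5},{"translation":[0,0,-35],"angular":[0,0,0],"jaw":0.5},{"translation":[0,0,-60],"angular":[0,0,0],"jaw":0.5},{"translation":[0,0,-60],"angular":[0,0,0],"jaw":0.5}]'
python3 -c "
from h import *
go([507,217,215],9)
i=ctrl.camera_info('wrist');im=snap('wrist','w3');o=ctrl.get_obs()
print(proj('wrist',[o['ee_pos']+[0,0,25]],i))
print(ctrl.look_for('wrist','cup_lid')[:2])"
```

```text
t: 5.2
ee_pos: [508.5, -188.1, 155.0]
orientation: [3.132, 0.238, 0.001]
ft_force: [0.3, 0.5, 0.0]
width: 61.3
grasp_force: 0.0
t: 6.2
ee_pos: [509.8, -188.6, 217.0]
orientation: [3.131, 0.238, 0.007]
ft_force: [-0.4, 0.1, -0.5]
width: 44.0
grasp_force: 0.0
t 6.2 at [ 509.8 -188.6  217. ] shift [  58.5 -401.4    1.3] turn [ 0.002 -0.004 -0.005]
[[312.66909865 297.12504516]]
[{'rect': [261.2, 200.9, 362.9, 307.9], 'score': 0.57}]
```

View pics/w3.png

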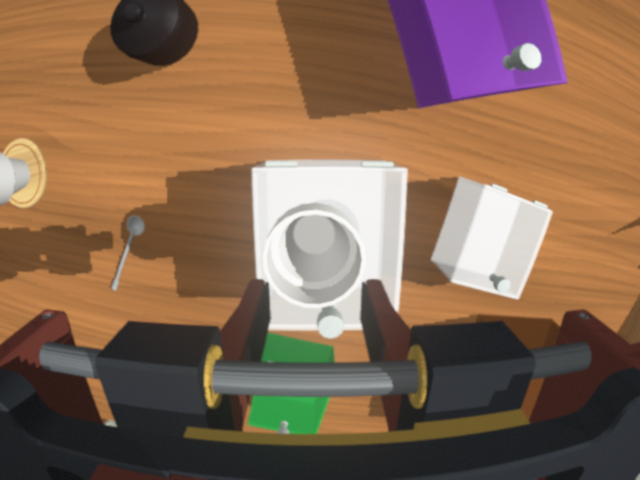

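```bash
python3 - <<'E'
from h import *
np.set_printoptions(precision=1,suppress=True)
i=ctrl.camera_info('wrist');o=ctrl.get_obs();Rt=R.from_rotvec(o['orientation'])
for s in (-22,22):
  for z in (0,-18.7,-40): print(s,z,proj('wrist',[o['ee_pos']+Rt.apply([0,s,z])],i))
print('cup now rim',atz('wrist',(313.5,258),180.5,i)); print('knob',atz('wrist',(330,323),143.5,i)); print(o['width'],np.round(o['ee_pos'],1))
im=cv2.imread('pics/w2.png')
snap('top','t2');snap('side','s2')
for c in('top','side'): print(c,ctrl.look_for(c,'cup_lid')[:2],proj(c,[o['ee_pos'],[509,-188,180.5]]))
a=cv2.imread('pics/t2.png')[200:310,270:410];b=cv2.imread('pics/s2.png')[140:270,280:400]
out=np.zeros((480,800,3),np.uint8);out[:314,:400]=cv2.resize(a,(400,314));out[:433,400:]=cv2.resize(b,(400,433));cv2.imwrite('pics/c2.png',out)
E
```

```text
-22 0 [[274.2 278. ]]
-22 -18.7 [[270.4 291.6]]
-22 -40 [[265.3 310.3]]
22 0 [[353.2 278.1]]
22 -18.7 [[356.7 291.7]]
22 -40 [[361.5 310.4]]
cup now rim [ 508.4 -187.7  180.5]
knob [ 443.5 -210.8  143.5]
44.034118099890264 [ 508.2 -188.   214.6]
top [{'rect': [327.0, 248.8, 355.1, 259.5], 'score': 0.67}] [[339.3 241.5]
 [337.8 243.2]]
side [{'rect': [316.6, 188.2, 345.0, 222.3], 'score': 0.78}] [[328.3 186.7]
 [327.9 197.2]]
```

View pics/c2.png

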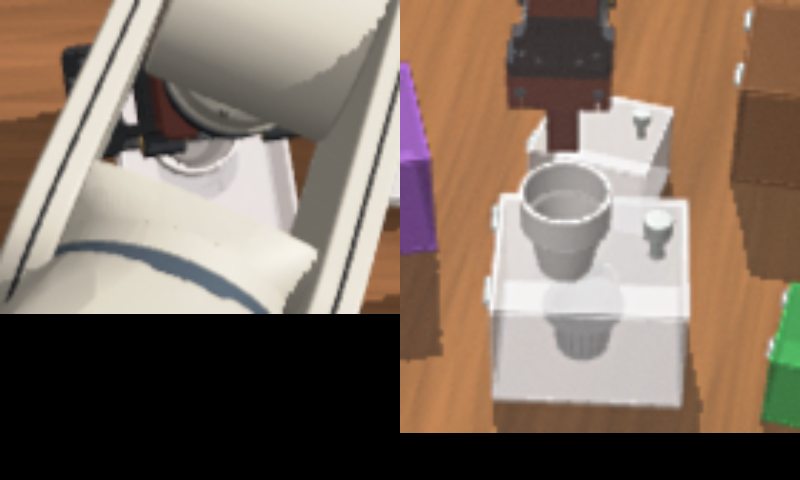

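The fingers closed on nothing: the cup stands unmoved at (508,-188), with the open gripper centred above it. I'll descend again and check the state before closing.

```bash
python3 -m creep '[{"translation":[0,0,0],"angular":[0,0,0],"jaw":1},{"translation":[0,0,0],"angular":[0,0,0],"jaw":1},{"translation":[0,0,0],"angular":[0,0,0],"jaw":1},{"translation":[0,0,0],"angular":[0,0,0],"jaw":1},{"translation":[0,0,20],"angular":[0,0,0],"jaw":1},{"translation":[0,0,40],"angular":[0,0,0],"jaw":1},{"translation":[0,0,58],"angular":[0,0,0],"jaw":1},{"translation":[0,0,58],"angular":[0,0,0],"jaw":1}]'
python3 - <<'E'
from h import *
o=ctrl.get_obs();print(np.round(o['ee_pos'],1))
snap('side','s3');snap('wrist','w4')
a=cv2.imread('pics/w4.png')[120:400,150:470];b=cv2.imread('pics/s3.png')[140:270,280:400]
out=np.zeros((440,800,3),np.uint8);out[:350,:400]=cv2.resize(a,(400,350));out[:433,400:]=cv2.resize(b,(400,433));cv2.imwrite('pics/c3.png',out)
E
```

```text
t: 7.5
ee_pos: [507.4, -187.7, 155.6]
orientation: [-3.131, -0.238, 0.004]
ft_force: [0.0, 0.3, -0.1]
width: 87.6
grasp_force: 0.0
[ 507.4 -187.7  155.6]
```

View pics/c3.png

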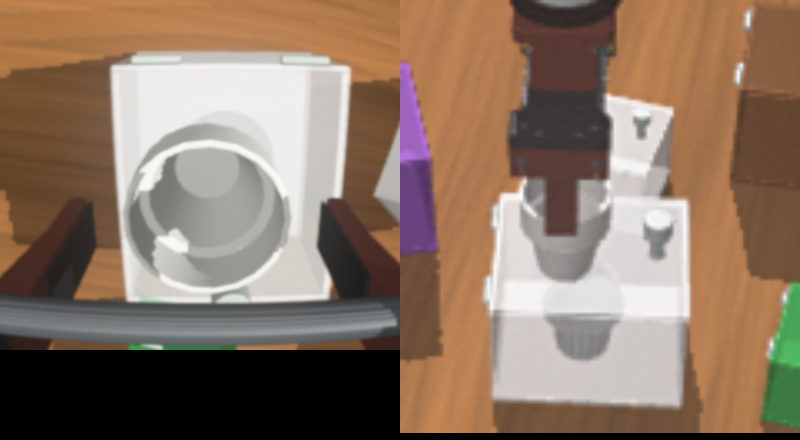

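Cup sits squarely between the fingers, which overlap the band. Closing only, without lifting.

```bash
python3 -m creep '[{"translation":[0,0,0],"angular":[0,0,0],"jaw":0.9},{"translation":[0,0,0],"angular":[0,0,0],"jaw":0.85},{"translation":[0,0,0],"angular":[0,0,0],"jaw":0.8},{"translation":[0,0,0],"angular":[0,0,0],"jaw":0.77},{"translation":[0,0,0],"angular":[0,0,0],"jaw":0.75},{"translation":[0,0,0],"angular":[0,0,0],"jaw":0.75},{"translation":[0,0,0],"angular":[0,0,0],"jaw":0.75},{"translation":[0,0,0],"angular":[0,0,0],"jaw":0.75}]'
python3 - <<'E'
from h import *
o=ctrl.get_obs();print(np.round(o['ee_pos'],1),o['width'],o['grasp_force'],o['moment'])
snap('wrist','w5');print(ctrl.look_for('wrist','cup_lid')[:1])
E
```

```text
t: 8.6
ee_pos: [508.3, -188.0, 156.7]
orientation: [-3.133, -0.238, 0.0]
ft_force: [0.1, 0.1, -0.5]
width: 66.0
grasp_force: 0.0
[ 508.3 -188.   156.7] 65.95820912495303 0.0 [ 0.03997547 -0.0235716  -0.04798967]
[{'rect': [248.6, 216.9, 382.1, 354.2], 'score': 0.74}]
```

```bash
python3 -m creep '[{"translation":[0,0,0],"angular":[0,0,0],"jaw":0.72},{"translation":[0,0,0],"angular":[0,0,0],"jaw":0.70},{"translation":[0,0,0],"angular":[0,0,0],"jaw":0.68},{"translation":[0,0,0],"angular":[0,0,0],"jaw":0.66},{"translation":[0,0,0],"angular":[0,0,0],"jaw":0.64},{"translation":[0,0,0],"angular":[0,0,0],"jaw":0.64},{"translation":[0,0,0],"angular":[0,0,0],"jaw":0.64},{"translation":[0,0,0],"angular":[0,0,0],"jaw":0.64}]'
python3 - <<'E'
from h import *
o=ctrl.get_obs();print(np.round(o['ee_pos'],1),o['width'],o['grasp_force'],o['moment'])
snap('wrist','w6');print(ctrl.look_for('wrist','cup_lid')[:1]);snap('side','s6');print(ctrl.look_for('side','cup_lid')[:1])
a=cv2.imread('pics/w6.png')[120:400,150:470];b=cv2.imread('pics/s6.png')[140:270,280:400]
out=np.zeros((440,800,3),np.uint8);out[:350,:400]=cv2.resize(a,(400,350));out[:433,400:]=cv2.resize(b,(400,433));cv2.imwrite('pics/c4.png',out)
E
```

```text
t: 9.7
ee_pos: [508.3, -188.0, 156.7]
orientation: [-3.133, -0.238, 0.0]
ft_force: [0.0, 0.3, 0.3]
width: 56.2
grasp_force: 0.0
[ 508.3 -188.   156.7] 56.21502124656474 0.0 [ 0.03211837  0.02021192 -0.0543374 ]
[{'rect': [248.5, 217.5, 376.0, 357.6], 'score': 0.86}]
[{'rect': [316.7, 192.6, 342.8, 222.0], 'score': 0.68}]
```

View pics/c4.png

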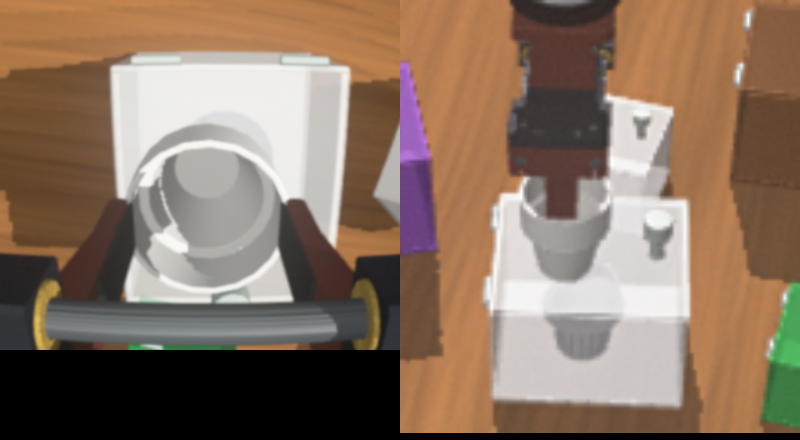

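The side view shows the closed fingertip higher against the cup than the reading says, with the band showing below the tip. It looks as if the tips pass over the rim. I'll open, go 15 mm lower and close again, watching the width.

```bash
python3 -m creep '[{"translation":[0,0,0],"angular":[0,0,0],"jaw":1},{"translation":[0,0,0],"angular":[0,0,0],"jaw":1},{"translation":[0,0,0],"angular":[0,0,0],"jaw":1},{"translation":[0,0,0],"angular":[0,0,0],"jaw":1},{"translation":[0,0,0],"angular":[0,0,0],"jaw":1},{"translation":[0,0,5],"angular":[0,0,0],"jaw":1},{"translation":[0,0,10],"angular":[0,0,0],"jaw":1},{"translation":[0,0,15],"angular":[0,0,0],"jaw":1}]'
python3 -m creep '[{"translation":[0,0,0],"angular":[0,0,0],"jaw":0.9},{"translation":[0,0,0],"angular":[0,0,0],"jaw":0.85},{"translation":[0,0,0],"angular":[0,0,0],"jaw":0.8},{"translation":[0,0,0],"angular":[0,0,0],"jaw":0.76},{"translation":[0,0,0],"angular":[0,0,0],"jaw":0.73},{"translation":[0,0,0],"angular":[0,0,0],"jaw":0.73},{"translation":[0,0,0],"angular":[0,0,0],"jaw":0.73},{"translation":[0,0,0],"angular":[0,0,0],"jaw":0.73}]'
python3 - <<'E'
from h import *
np.set_printoptions(precision=1,suppress=True)
o=ctrl.get_obs();Rt=R.from_rotvec(o['orientation']);print(o['ee_pos'],o['width'],o['grasp_force'])
# tip checks: c2 (TCP 508.2,-188,214.6 width44) near finger tip seen at side px (328.9,185); c3 (507.4,-187.7,155.6 w88) at (328.5,210); c4 (508.3,-188,156.7 w56) at (328.5,204.5)
for p,w in [((508.2,-188,214.6),44),((507.4,-187.7,155.6),88),((508.3,-188,156.7),56.2)]:
    for s in(-1,1): print(w,[proj('side',[np.array(p)+Rt.apply([0,s*(w/2+5),-dz])])[0] for dz in (0,20)])
E
```

```text
t: 10.9
ee_pos: [508.2, -188.0, 141.1]
orientation: [-3.132, -0.238, 0.001]
ft_force: [0.5, -0.0, 0.1]
width: 87.9
grasp_force: 0.0
t: 11.9
ee_pos: [508.4, -188.0, 141.8]
orientation: [3.133, 0.238, 0.0]
ft_force: [-0.1, 0.6, 3.1]
width: 67.5
grasp_force: 30.0
[ 508.4 -188.   141.8] 67.49502073595362 30.000546814408153
44 [array([327.7, 194.4]), array([327.8, 188. ])]
44 [array([328.9, 179.3]), array([328.9, 172.9])]
88 [array([327.5, 218.8]), array([327.5, 212.9])]
88 [array([329.5, 191.5]), array([329.5, 185.6])]
56.2 [array([327.5, 213.7]), array([327.5, 207.8])]
56.2 [array([328.8, 195.3]), array([328.9, 189.3])]
```

Gripped: 67.5 mm and 30 N. The side view puts the real fingertips about 27 mm above the reported TCP, so I'll correct for that. Next I locate the low cup precisely by silhouette fit while lifting.

```bash
python3 -m creep '[{"translation":[0,0,0],"angular":[0,0,0],"jaw":0.5},{"translation":[0,0,-5],"angular":[0,0,0],"jaw":0.5},{"translation":[0,0,-15],"angular":[0,0,0],"jaw":0.5},{"translation":[0,0,-30],"angular":[0,0,0],"jaw":0.5},{"translation":[0,0,-50],"angular":[0,0,0],"jaw":0.5},{"translation":[0,0,-70],"angular":[0,0,0],"jaw":0.5},{"translation":[0,0,-80],"angular":[0,0,0],"jaw":0.5},{"translation":[0,0,-80],"angular":[0,0,0],"jaw":0.5}]'
cat >> h.py <<'E'
def cupmask(cam,im,box):
    hsv=cv2.cvtColor(im,cv2.COLOR_RGB2HSV); m=((hsv[:,:,1]<60)&(hsv[:,:,2]>70)).astype(np.uint8)
    k=np.zeros_like(m); l,t,r,b=box; k[t:b,l:r]=m[t:b,l:r]; return k
def hullpoly(cam,x,y,z,inf,circ=((20,0),(29,45),(34,45),(34,75))):
    a=np.linspace(0,2*np.pi,41)[:-1]; im=np.zeros((480*4,640*4),np.uint8)
    cs=[proj(cam,np.c_[x+r*np.cos(a),y+r*np.sin(a),0*a+z+h],inf) for r,h in circ]
    for p,q in zip(cs[:-1],cs[1:]):
        cv2.fillConvexPoly(im,cv2.convexHull(np.round(np.r_[p,q]*4+1.5).astype(np.int32)),1)
    return cv2.resize(im.astype(np.float32),(640,480),interpolation=cv2.INTER_AREA)
def fitcup(masks,z,x0,fz=False):
    from scipy.optimize import minimize
    inf={c:ctrl.camera_info(c) for c in masks}
    f=lambda v: sum(np.abs(hullpoly(c,v[0],v[1],v[2] if fz else z,inf[c])-m).sum() for c,m in masks.items())
    s=np.r_[x0,z] if fz else np.array(x0,float)
    r=minimize(f,s,method='Nelder-Mead',options=dict(initial_simplex=np.vstack([s]+[s+6*e for e in np.eye(len(s))]),xatol=.1,fatol=.2))
    return r.x,r.fun
E
python3 - <<'E'
from h import *
np.set_printoptions(precision=1,suppress=True)
t=ctrl.get_image('top');s=ctrl.get_image('side')
bl={'top':(130,222,192,280),'side':(262,342,318,402)}
ml={'top':cupmask('top',t,bl['top']),'side':cupmask('side',s,bl['side'])}
print({c:int(m.sum()) for c,m in ml.items()})
for cs in (['top'],['side'],['top','side']): print('low',cs,*fitcup({c:ml[c] for c in cs},8,(507,216)))
t0=cv2.imread('pics/top0.png')[:,:,::-1].copy();s0=cv2.imread('pics/side0.png')[:,:,::-1].copy()
o=ctrl.get_obs();print(o['ee_pos'],o['width'],o['grasp_force'],o['ft_force'])
cv2.imwrite('pics/s7.png',s[:,:,::-1])
print(ctrl.look_for('side','cup_lid')[:2])
E
```

```text
t: 12.9
ee_pos: [508.8, -188.2, 222.7]
orientation: [3.132, 0.238, 0.003]
ft_force: [-0.0, -0.1, -1.7]
width: 67.4
grasp_force: 30.0
{'top': 835, 'side': 1042}
low ['top'] [507.9 219.3] 34.75
low ['side'] [505.7 216.8] 39.6875
low ['top', 'side'] [506.6 217.7] 111.4375
[ 507.9 -187.9  221.3] 67.97599693069944 29.99958346830681 [ 0.4  0.4 -1.9]
[{'rect': [316.2, 167.4, 344.4, 201.3], 'score': 0.86}]
```

```bash
python3 -c "
from h import *
go([508.5,217.8,216],8.7)"
```

```text
t 13.05 at [ 507.8 -187.8  221. ] shift [  62.  -400.9    5.2] turn [-0.001  0.001  0.   ]
```

```bash
python3 -m creep '[{"translation":[4,-25,0],"angular":[0,0,0],"jaw":0.5},{"translation":[12,-75,0],"angular":[0,0,0],"jaw":0.5},{"translation":[20,-130,0],"angular":[0,0,0],"jaw":0.5},{"translation":[29,-190,0],"angular":[0,0,0],"jaw":0.5},{"translation":[39,-250,0],"angular":[0,0,0],"jaw":0.5},{"translation":[48,-310,0],"angular":[0,0,0],"jaw":0.5},{"translation":[57,-365,0],"angular":[0,0,0],"jaw":0.5},{"translation":[62,-401,5],"angular":[0,0,0],"jaw":0.5}]'
python3 -m creep '[{"translation":[0,0,5],"angular":[0,0,0],"jaw":0.5},{"translation":[0,0,15],"angular":[0,0,0],"jaw":0.5},{"translation":[0,0,25],"angular":[0,0,0],"jaw":0.5},{"translation":[0,0,35],"angular":[0,0,0],"jaw":0.5},{"translation":[0,0,45],"angular":[0,0,0],"jaw":0.5},{"translation":[0,0,55],"angular":[0,0,0],"jaw":0.5},{"translation":[0,0,60],"angular":[0,0,0],"jaw":0.5},{"translation":[0,0,60],"angular":[0,0,0],"jaw":0.5}]'
python3 - <<'E'
from h import *
np.set_printoptions(precision=1,suppress=True)
o=ctrl.get_obs();print(o['ee_pos'],o['width'],o['ft_force'])
s=snap('side','s8'); snap('top','t8'); snap('wrist','w8')
for c in('side','top'):print(c,[(round(d['score'],2),np.round(d['rect'],1).tolist()) for d in ctrl.look_for(c,'cup_lid')])
zf=105.5+(o['ee_pos'][2]-141.5); print('foot z',zf)
for x,y,z in [(508.5,217.8,zf),(507,218,8)]:
    inf=ctrl.camera_info('side'); ys,xs=np.where(hullpoly('side',x,y,z,inf)>.5); print(xs.min(),ys.min(),xs.max(),ys.max())
a=cv2.resize(cv2.imread('pics/s8.png')[290:410,240:340],(500,600));b=cv2.resize(cv2.imread('pics/t8.png')[210:300,120:200],(300,337))
out=np.zeros((600,800,3),np.uint8);out[:,:500]=a;out[:337,500:]=b;cv2.imwrite('pics/c5.png',out)
E
```

```text
t: 14.05
ee_pos: [508.6, 220.2, 216.1]
orientation: [-3.132, -0.241, 0.001]
ft_force: [0.9, -0.2, -1.3]
width: 67.8
grasp_force: 30.0
t: 15.05
ee_pos: [508.8, 217.7, 156.3]
orientation: [3.132, 0.238, -0.001]
ft_force: [-0.3, 0.0, -0.9]
width: 67.5
grasp_force: 30.0
[508.8 217.7 156.3] 67.50385963133206 [-0.3  0.  -0.9]
side [(0.81, [276.6, 328.9, 304.8, 362.1])]
top [(0.89, [121.9, 220.3, 156.2, 257.5])]
foot z 120.28308059041822
267 321 303 365
273 351 305 391
```

```bash
python3 - <<'E'
from h import *
s=cv2.imread('pics/s8.png')[:,:,::-1].copy()
m=cupmask('side',s,(255,300,325,402)); inf=ctrl.camera_info('side')
u=hullpoly('side',508.5,217.8,120.3,inf)>.5;l=hullpoly('side',507,218,8,inf)>.5
for y in range(310,400,2):
    print(y,''.join('#' if v else '.' for v in m[y,258:318]),''.join('UL'[0] if a else ('L' if b else '.') for a,b in zip(u[y,258:318],l[y,258:318])))
E
```

```text
310 .....................................##..................... ............................................................
312 .....................................#.#.................... ............................................................
314 ....................................####.................... ............................................................
316 ....................................##.#.................... ............................................................
318 ....................................##...................... ............................................................
320 ....................................#.#..................... ............................................................
322 ....................................#....................... ....................UUUUUUUUUUUUUUUU........................
324 ...###.............................#####.................... .................UUUUUUUUUUUUUUUUUUUUUU.....................
326 ..###................................######................. ..............UUUUUUUUUUUUU
[... 3869 characters left out ...]
......... ..........................LLLLLLLLLLLLLL....................
390 ..............................#######....................... ............................LLLLLLLLL.......................
392 ............................................................ ............................................................
394 ............................................................ ............................................................
396 ............................................................ ............................................................
398 ............................................................ ............................................................
```

```bash
python3 - <<'E'
from h import *
t=cv2.imread('pics/t8.png')[:,:,::-1].copy();m=cupmask('top',t,(105,205,195,285)); inf=ctrl.camera_info('top')
u=hullpoly('top',508.5,217.8,120.3,inf)>.5;l=hullpoly('top',507,218,8,inf)>.5
for y in range(212,276,3):
    print(y,''.join('#' if v else '.' for v in m[y,110:185]),''.join('U' if a else ('L' if b else '.') for a,b in zip(u[y,110:185],l[y,110:185])))
E
python3 -m creep '[{"translation":[0,0,5],"angular":[0,0,0],"jaw":0.5},{"translation":[0,0,12],"angular":[0,0,0],"jaw":0.5},{"translation":[0,0,20],"angular":[0,0,0],"jaw":0.5},{"translation":[0,0,28],"angular":[0,0,0],"jaw":0.5},{"translation":[0,0,36],"angular":[0,0,0],"jaw":0.5},{"translation":[0,0,44],"angular":[0,0,0],"jaw":0.5},{"translation":[0,0,50],"angular":[0,0,0],"jaw":0.5},{"translation":[0,0,55],"angular":[0,0,0],"jaw":0.5}]'
```

```text
212 #####......................................###............................. ...........................................................................
215 ######.........##..............................###......................... ...........................................................................
218 ######..................................................................... ...........................................................................
221 ######..................................................................... ...........................................................................
224 ######...........########.................................................. ..................UUUUUUUUUUUUUUUU.........................................
227 #####..........##########.................................................. .............UUUUUUUUUUUUUUUUUUUUUUUUUU....................................
230 ####............#########........................###....................... ...........UUUUUUUUUUUUUUUUUUUUUUUUUUUUUUUU................................
233 ###.
[... 1761 characters left out ...]
.......................... ...........................................................................
269 ####....................................................................... ...........................................................................
272 ###........................................................................ ...........................................................................
275 ###........................................................................ ...........................................................................
t: 16.3
ee_pos: [508.9, 217.7, 101.3]
orientation: [3.133, 0.238, -0.0]
ft_force: [0.0, -0.5, -1.1]
width: 68.1
grasp_force: 30.0
```

```bash
python3 -m creep '[{"translation":[0,0,3],"angular":[0,0,0],"jaw":0.5},{"translation":[0,0,6],"angular":[0,0,0],"jaw":0.5},{"translation":[0,0,9],"angular":[0,0,0],"jaw":0.5},{"translation":[0,0,12],"angular":[0,0,0],"jaw":0.5},{"translation":[0,0,15],"angular":[0,0,0],"jaw":0.5},{"translation":[0,0,18],"angular":[0,0,0],"jaw":0.5},{"translation":[0,0,20],"angular":[0,0,0],"jaw":0.5},{"translation":[0,0,22],"angular":[0,0,0],"jaw":0.5}]'
```

```text
t: 17.3
ee_pos: [509.0, 217.7, 79.5]
orientation: [3.133, 0.238, -0.0]
ft_force: [-0.0, 0.7, -1.1]
width: 67.6
grasp_force: 30.0
```

```bash
python3 -m creep '[{"translation":[0,0,1],"angular":[0,0,0],"jaw":0.5},{"translation":[0,0,2],"angular":[0,0,0],"jaw":0.5},{"translation":[0,0,2.5],"angular":[0,0,0],"jaw":0.5},{"translation":[0,0,3],"angular":[0,0,0],"jaw":0.5},{"translation":[0,0,3.5],"angular":[0,0,0],"jaw":0.5},{"translation":[0,0,4],"angular":[0,0,0],"jaw":0.5},{"translation":[0,0,4.5],"angular":[0,0,0],"jaw":0.5},{"translation":[0,0,4.5],"angular":[0,0,0],"jaw":0.5}]'
```

```text
t: 18.3
ee_pos: [508.9, 217.7, 75.1]
orientation: [3.133, 0.238, -0.0]
ft_force: [-0.5, -0.0, -1.2]
width: 67.9
grasp_force: 30.0
```

```bash
python3 -m creep '[{"translation":[0,0,0.3],"angular":[0,0,0],"jaw":0.5},{"translation":[0,0,0.6],"angular":[0,0,0],"jaw":0.5},{"translation":[0,0,0.8],"angular":[0,0,0],"jaw":0.5},{"translation":[0,0,1],"angular":[0,0,0],"jaw":0.5},{"translation":[0,0,1.2],"angular":[0,0,0],"jaw":0.5},{"translation":[0,0,1.4],"angular":[0,0,0],"jaw":0.5},{"translation":[0,0,1.5],"angular":[0,0,0],"jaw":0.5},{"translation":[0,0,1.5],"angular":[0,0,0],"jaw":0.5}]'
```

```text
t: 19.3
ee_pos: [509.4, 217.9, 74.3]
orientation: [-3.132, -0.238, -0.002]
ft_force: [-1.4, -1.1, 5.8]
width: 67.7
grasp_force: 30.0
```

Seated: about 7 N of contact at foot height 38 mm. Releasing and retreating upward.

```bash
python3 -m creep '[{"translation":[0,0,-0.5],"angular":[0,0,0],"jaw":0.8},{"translation":[0,0,-0.5],"angular":[0,0,0],"jaw":0.85},{"translation":[0,0,-0.5],"angular":[0,0,0],"jaw":1},{"translation":[0,0,-0.5],"angular":[0,0,0],"jaw":1},{"translation":[0,0,-0.5],"angular":[0,0,0],"jaw":1},{"translation":[0,0,-20],"angular":[0,0,0],"jaw":1},{"translation":[0,0,-50],"angular":[0,0,0],"jaw":1},{"translation":[0,0,-90],"angular":[0,0,0],"jaw":1}]'
python3 - <<'E'
from h import *
np.set_printoptions(precision=1,suppress=True)
s=snap('side','s9'); o=ctrl.get_obs(); print(o['ee_pos'],o['width'])
m=cupmask('side',s,(255,330,325,402))
inf=ctrl.camera_info('side'); from scipy.optimize import minimize
C=((20,0),(29,45),(34,45),(34,105))
f=lambda v: np.abs(hullpoly('side',v[0],v[1],8,inf,C)-m).sum()
for sh in [0]:
    r=minimize(f,[507,218],method='Nelder-Mead',options=dict(initial_simplex=[[507,218],[512,218],[507,223]]));print(r.x,r.fun,m.sum())
h=hullpoly('side',r.x[0],r.x[1],8,inf,C)>.5
for y in range(334,396,3): print(y,''.join('#' if v else '.' for v in m[y,262:318]),''.join('U' if a else '.' for a in h[y,262:318]))
go([441,-210.5,200],9)
E
```

```text
t: 20.3
ee_pos: [508.2, 217.4, 163.8]
orientation: [3.132, 0.238, -0.003]
ft_force: [1.3, -0.3, -0.6]
width: 87.8
grasp_force: 0.0
[511.5 218.8 169.4] 87.81020644399374
[506.1 217.2] 395.9375 1046
334 ........................................................ ........................................................
337 #....................................................... ........................................................
340 ...........................#............................ ........................................................
343 ...................###.................................. .........................UUUUU..........................
346 ...................................###.................. .................UUUUUUUUUUUUUUUUUUUUU..................
349 ...................................######............... ..............UUUUUUUUUUUUUUUUUUUUUUUUUUU...............
352 ...................................########............. ............UUUUUUUUUUUUUUUUUUUUUUUUUUUUUUU.............
355 ...........##.............#################............. ..........UUUUUU
[... 953 characters left out ...]
UUUUUUUUUUUUUUUUUU.............
382 ................########################................ ...............UUUUUUUUUUUUUUUUUUUUUUUUUU...............
385 ...................###################.................. ...................UUUUUUUUUUUUUUUUUUU..................
388 .......................#############.................... ......................UUUUUUUUUUUUUU....................
391 ........................................................ ........................................................
394 ........................................................ ........................................................
t 20.35 at [511.5 218.8 169.4] shift [-134.4  413.6  -32. ] turn [-0. -0. -0.]
```

The nested stack matches its model: a 105 mm silhouette at (506,217), level. Next is the knob.

```bash
python3 -m creep '[{"translation":[-10,30,-5],"angular":[0,0,0],"jaw":1},{"translation":[-27,85,-5],"angular":[0,0,0],"jaw":1},{"translation":[-46,143,-5],"angular":[0,0,0],"jaw":0.9},{"translation":[-65,201,-5],"angular":[0,0,0],"jaw":0.8},{"translation":[-84,259,-5],"angular":[0,0,0],"jaw":0.7},{"translation":[-103,317,-5],"angular":[0,0,0],"jaw":0.7},{"translation":[-122,375,-5],"angular":[0,0,0],"jaw":0.7},{"translation":[-132,412,-5],"angular":[0,0,0],"jaw":0.7}]'
python3 - <<'E'
from h import *
np.set_printoptions(precision=1,suppress=True)
for k in range(6): ctrl.get_image('top')
go([442,-211,95],8.9)
i=ctrl.camera_info('wrist');im=snap('wrist','w10');o=ctrl.get_obs();print(o['qvel'].max())
for c in('wrist','side'): 
    if c=='side': snap('side','s10')
    print(c,[(round(d['score'],2),np.round(d['rect'],1).tolist()) for d in ctrl.look_for(c,'lid_knob')][:4])
print(proj('wrist',[[442,-211,143.5],[442,-211,170.5]],i),proj('side',[[442,-211,143.5],o['ee_pos'],o['ee_pos']+[0,0,27]]))
g=cv2.cvtColor(im,cv2.COLOR_RGB2GRAY)
E
```

```text
t: 21.35
ee_pos: [440.1, -212.0, 168.8]
orientation: [3.132, 0.235, 0.001]
ft_force: [0.9, 0.6, -0.4]
width: 61.3
grasp_force: 0.0
t 21.65 at [ 440.7 -208.5  168.5] shift [ 1.   2.7 73.5] turn [-0.  0. -0.]
0.00581986037559405
wrist [(0.88, [538.7, 314.8, 624.5, 343.5]), (0.85, [225.0, 330.9, 332.1, 426.6]), (0.64, [225.6, 68.4, 412.9, 282.0]), (0.61, [469.7, 109.4, 581.8, 251.7])]
side [(0.96, [231.9, 159.8, 288.6, 197.1]), (0.96, [391.4, 223.4, 436.9, 256.1]), (0.65, [320.8, 166.1, 352.4, 193.3]), (0.61, [381.5, 140.3, 435.9, 172.3])]
[[318.2 261.7]
 [318.6 277.9]] [[355.9 205.7]
 [356.7 199.1]
 [357.2 190.9]]
```

```bash
python3 - <<'E'
from h import *
im=cv2.imread('pics/w10.png')
g=cv2.cvtColor(im,cv2.COLOR_BGR2GRAY).astype(int)
b=cv2.medianBlur(g.astype(np.uint8),5)
c=cv2.HoughCircles(b[225:315,270:370],cv2.HOUGH_GRADIENT,1,15,param1=60,param2=12,minRadius=9,maxRadius=24)
print(None if c is None else np.round(c[0]+[270,225,0],1)[:5])
for y in range(230,312,3): print(y,' '.join('%3d'%v for v in g[y,276:366:3]))
E
```

```text
[[320.5 263.5  15.5]]
230 237 236 237 237 237 237 237 237 237 237 237 237 237 238 237 237 238 237 237 237 237 237 237 237 237 237 237 237 237 236
233 236 236 236 237 237 237 236 237 237 237 237 237 237 237 237 237 237 237 237 238 237 238 238 238 238 237 237 237 237 237
236 235 235 235 236 235 235 236 235 236 236 236 236 236 236 234 234 236 236 236 236 236 236 236 236 237 237 236 236 236 237
239 227 226 226 226 226 226 227 226 226 226 227 226 224 187 179 193 215 226 226 226 226 226 226 226 226 226 226 226 226 226
242 209 209 209 209 209 210 209 211 209 211 210 209 172 144 146 151 184 204 207 210 209 210 210 210 210 210 209 211 214 212
245 205 206 206 205 205 205 205 205 206 205 204 185 139 136 141 147 155 164 185 207 209 210 210 210 210 210 211 210 211 211
248 207 207 206 206 206 205 206 205 206 206 185 140 140 153 183 199 185 175 177 191 210 212 212 210 212 212 212 210 212 210
251 205 205 207 207 208 207 209 210 211 210 152 147 201 225 225 226 227 229 219 185 205 211 213 211 212 211 211 210 211 211
254 210 209 211 211 211 210 211 211 211 203 153 206 224 225 224 226 225 229 231 224 20
[... 1693 characters left out ...]
 135 135 138 137 139 139 139 140 141 139 140 137 135 134 133 132 131 131 130 133
299 127 126 126 126 124 127 127 127 128 130 130 132 132 131 135 135 135 136 137 138 138 139 139 139 139 140 138 138 135 135
302 108 115 120 127 128 127 127 126 126 125 127 126 126 127 127 129 130 132 131 133 133 133 133 135 134 136 136 137 137 137
305 101 102 102 102 107 115 120 126 128 128 128 127 128 126 126 125 125 127 130 131 130 131 132 132 133 132 132 131 133 134
308 100  99  97 100 100 100 100 103 110 110 117 123 127 128 129 128 127 126 128 126 125 125 125 125 128 128 131 133 132 134
311  99  97  98  98  99 100  98 100  99 100 101 104 102 108 112 122 126 130 130 129 129 128 127 127 125 124 125 126 125 127
```

Knob head found in the wrist view at (320.5,263.5), r 15.5 px. Descending over it with the corrected height and pinching along the hinge line.

```bash
python3 -m creep '[{"translation":[-1.7,3.3,15],"angular":[0,0,0],"jaw":0.7},{"translation":[-1.7,3.3,35],"angular":[0,0,0],"jaw":0.7},{"translation":[-1.7,3.3,55],"angular":[0,0,0],"jaw":0.7},{"translation":[-1.7,3.3,68],"angular":[0,0,0],"jaw":0.7},{"translation":[-1.7,3.3,73],"angular":[0,0,0],"jaw":0.7},{"translation":[-1.7,3.3,73],"angular":[0,0,0],"jaw":0.5},{"translation":[-1.7,3.3,73],"angular":[0,0,0],"jaw":0.3},{"translation":[-1.7,3.3,73],"angular":[0,0,0],"jaw":0.1}]'
python3 -m creep '[{"translation":[0,0,0],"angular":[0,0,0],"jaw":0.1},{"translation":[0,0,0],"angular":[0,0,0],"jaw":0.1},{"translation":[0,0,0],"angular":[0,0,0],"jaw":0.1},{"translation":[0,0,0],"angular":[0,0,0],"jaw":0.1},{"translation":[0,0,0],"angular":[0,0,0],"jaw":0.1},{"translation":[0,0,0],"angular":[0,0,0],"jaw":0.1},{"translation":[0,0,0],"angular":[0,0,0],"jaw":0.1},{"translation":[0,0,0],"angular":[0,0,0],"jaw":0.1}]'
```

```text
t: 22.85
ee_pos: [440.0, -213.2, 96.2]
orientation: [3.132, 0.238, 0.002]
ft_force: [-0.1, -0.3, -0.8]
width: 35.3
grasp_force: 0.0
t: 23.85
ee_pos: [439.6, -212.2, 95.9]
orientation: [-3.131, -0.237, -0.0]
ft_force: [0.4, 4.6, 3.8]
width: 20.7
grasp_force: 30.0
```

Knob pinched (20.7 mm, 30 N). Swinging it along the hinge arc.

```bash
python3 -m creep '[{"translation":[3.5,0,-10.8],"angular":[0,0,0],"jaw":0.1},{"translation":[8,0,-21.2],"angular":[0,0,0],"jaw":0.1},{"translation":[13.3,0,-31.1],"angular":[0,0,0],"jaw":0.1},{"translation":[19.5,0,-40.6],"angular":[0,0,0],"jaw":0.1},{"translation":[26.5,0,-49.5],"angular":[0,0,0],"jaw":0.1},{"translation":[34.2,0,-57.8],"angular":[0,0,0],"jaw":0.1},{"translation":[42.7,0,-65.4],"angular":[0,0,0],"jaw":0.1},{"translation":[51.7,0,-72.1],"angular":[0,0,0],"jaw":0.1}]'
```

```text
t: 24.85
ee_pos: [489.7, -204.3, 168.1]
orientation: [-3.131, -0.238, 0.004]
ft_force: [-0.8, 4.9, -2.5]
width: 21.2
grasp_force: 30.0
```

```bash
python3 -m creep '[{"translation":[9.7,0,-6],"angular":[0,0,0],"jaw":0.1},{"translation":[19.8,0,-11.1],"angular":[0,0,0],"jaw":0.1},{"translation":[30.2,0,-15.2],"angular":[0,0,0],"jaw":0.1},{"translation":[41.1,0,-18.6],"angular":[0,0,0],"jaw":0.1},{"translation":[52.2,0,-20.9],"angular":[0,0,0],"jaw":0.1},{"translation":[63.4,0,-22.3],"angular":[0,0,0],"jaw":0.1},{"translation":[74.8,0,-22.7],"angular":[0,0,0],"jaw":0.1},{"translation":[86.1,0,-22.1],"angular":[0,0,0],"jaw":0.1}]'
python3 -m creep '[{"translation":[11.2,0,1.8],"angular":[0,0,0],"jaw":0.1},{"translation":[22.2,0,4.2],"angular":[0,0,0],"jaw":0.1},{"translation":[28,0,6],"angular":[0,0,0],"jaw":0.1},{"translation":[33,0,7.7],"angular":[0,0,0],"jaw":0.1},{"translation":[38,0,9.8],"angular":[0,0,0],"jaw":0.1},{"translation":[43.4,0,12.2],"angular":[0,0,0],"jaw":0.1},{"translation":[43.4,0,12.2],"angular":[0,0,0],"jaw":0.1},{"translation":[43.4,0,12.2],"angular":[0,0,0],"jaw":0.1}]'
python3 -c "
from h import *
snap('side','s11');snap('top','t11');go([440,-211,95],8.9)
print([(round(d['score'],2),np.round(d['rect']).tolist()) for d in ctrl.look_for('side','lid_knob')],[(round(d['score'],2),np.round(d['rect']).tolist()) for d in ctrl.look_for('side','infuser')])"
```

```text
t: 25.85
ee_pos: [575.6, -191.0, 190.7]
orientation: [-3.131, -0.238, 0.002]
ft_force: [-2.5, 6.0, 1.2]
width: 21.2
grasp_force: 30.0
t: 26.85
ee_pos: [619.1, -184.3, 178.8]
orientation: [-3.131, -0.239, -0.001]
ft_force: [-0.2, 7.6, 1.7]
width: 21.1
grasp_force: 30.0
t 26.95 at [ 619.  -184.3  178.8] shift [-181.    -0.5   83.8] turn [-0.002 -0.001 -0.003]
[(0.92, [391.0, 226.0, 434.0, 256.0]), (0.88, [234.0, 162.0, 283.0, 194.0]), (0.87, [382.0, 138.0, 438.0, 174.0]), (0.7, [319.0, 166.0, 360.0, 192.0]), (0.6, [289.0, 157.0, 308.0, 235.0]), (0.5, [272.0, 342.0, 310.0, 380.0])] [(0.62, [325.0, 219.0, 344.0, 235.0])]
```

Lid at about 100° (past upright). Releasing, backing off from the lid, going up and over to view the infuser.

```bash
python3 -m creep '[{"translation":[0,0,0],"angular":[0,0,0],"jaw":0.3},{"translation":[2,0,0],"angular":[0,0,0],"jaw":0.5},{"translation":[8,0,0],"angular":[0,0,0],"jaw":0.6},{"translation":[14,0,0],"angular":[0,0,0],"jaw":0.6},{"translation":[14,0,-20],"angular":[0,0,0],"jaw":0.6},{"translation":[14,0,-50],"angular":[0,0,0],"jaw":0.6},{"translation":[14,0,-80],"angular":[0,0,0],"jaw":0.6},{"translation":[14,0,-105],"angular":[0,0,0],"jaw":0.6}]'
python3 -m creep '[{"translation":[0,0,-5],"angular":[0,0,0],"jaw":0.6},{"translation":[-30,0,-5],"angular":[0,0,0],"jaw":0.6},{"translation":[-75,0,-5],"angular":[0,0,0],"jaw":0.6},{"translation":[-115,0,-5],"angular":[0,0,0],"jaw":0.6},{"translation":[-150,1,-5],"angular":[0,0,0],"jaw":0.6},{"translation":[-165,1,-5],"angular":[0,0,0],"jaw":0.6},{"translation":[-165,1,-5],"angular":[0,0,0],"jaw":0.6},{"translation":[-165,1,-5],"angular":[0,0,0],"jaw":0.6}]'
python3 - <<'E'
from h import *
np.set_printoptions(precision=1,suppress=True)
o=ctrl.get_obs();print(o['ee_pos'])
i=ctrl.camera_info('wrist');snap('wrist','w12');snap('side','s12')
for c,n in [('wrist','infuser'),('wrist','infuser_grip'),('side','infuser'),('side','lid_knob')]:print(c,n,[(round(d['score'],2),np.round(d['rect']).tolist()) for d in ctrl.look_for(c,n)])
print(proj('wrist',[[493,-205,84],[493,-205,49]],i))
E
```

```text
t: 28.05
ee_pos: [633.0, -183.7, 285.6]
orientation: [3.132, 0.238, 0.003]
ft_force: [0.9, -1.0, 0.0]
width: 52.7
grasp_force: 0.0
t: 29.05
ee_pos: [470.7, -209.5, 287.7]
orientation: [3.132, 0.239, 0.001]
ft_force: [0.5, 0.4, -0.0]
width: 52.7
grasp_force: 0.0
[ 470.7 -209.5  287.7]
wrist infuser [(0.71, [283.0, 154.0, 339.0, 208.0])]
wrist infuser_grip [(0.74, [129.0, 3.0, 202.0, 45.0]), (0.73, [284.0, 154.0, 341.0, 208.0])]
side infuser [(0.71, [325.0, 218.0, 349.0, 232.0])]
side lid_knob [(0.91, [384.0, 139.0, 436.0, 173.0]), (0.76, [322.0, 165.0, 360.0, 193.0]), (0.72, [232.0, 159.0, 284.0, 193.0]), (0.65, [276.0, 157.0, 308.0, 235.0])]
[[313.3 187.1]
 [313.5 183. ]]
```

```bash
python3 - <<'E'
import cv2,numpy as np
a=cv2.resize(cv2.imread('pics/w12.png')[142:218,272:348],(456,456),interpolation=cv2.INTER_CUBIC)
b=cv2.resize(cv2.imread('pics/s12.png')[150:270,270:375],(340,389),interpolation=cv2.INTER_CUBIC)
o=np.zeros((456,800,3),np.uint8);o[:,:456]=a;o[:389,460:]=b;cv2.imwrite('pics/c6.png',o)
E
```

```text
(no output)
```

View pics/c6.png

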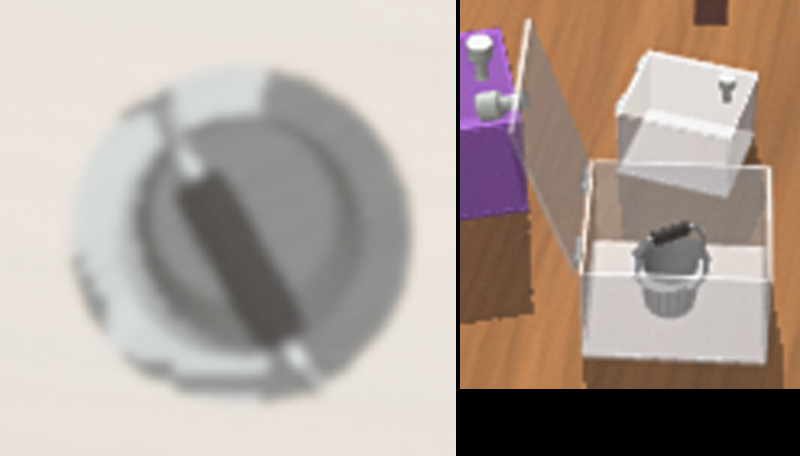

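The picture shows the lid leaning back open. The infuser stands upright with its black grip from about (305.7,172.3) to (319,197.8) in the wrist view, centre (312.2,185.3); in the side view the grip is at (334.5,222).

```bash
python3 - <<'E'
from h import *
np.set_printoptions(precision=1,suppress=True)
i=ctrl.camera_info('wrist'); print(ctrl.get_obs()['ee_pos'])
a,b=atz('wrist',(305.7,172.3),86,i),atz('wrist',(319,197.8),86,i); print('grip',a,b,(a+b)/2,np.linalg.norm(a-b),np.degrees(np.arctan2(*(a-b)[:2][::-1])))
print('flange',atz('wrist',(312.3,181.2),49,i),'side grip',atz('side',(334.5,221.9),84))
import cv2
t=cv2.imread('pics/t11.png');print(atz('top',(338,256),84))
yw=np.degrees(np.arctan2(*(a-b)[:2][::-1]))
for y in(yw,yw+180): go([495,-206,100],y)
print(ctrl.get_obs()['qpos'])
E
```

```text
[ 470.  -209.3  287.5]
grip [ 506.9 -194.3   86. ] [ 481.9 -212.5   86. ] [ 494.4 -203.4   86. ] 30.87421224875495 35.96348729570128
flange [ 494.1 -203.1   49. ] side grip [ 494.  -201.6   84. ]
[ 492.2 -196.9   84. ]
t 29.35 at [ 470.  -209.3  287.5] shift [ 25.2   0.6 187.4] turn [-0.   0.  -0.5]
t 29.35 at [ 470.  -209.3  287.5] shift [ 25.2   0.6 187.4] turn [0.  0.  2.7]
[-0.4  0.2  1.8  0.   1.2  1. ]
```

```bash
python3 -m creep '[{"translation":[10,-1,15],"angular":[0,0,-0.12],"jaw":0.5},{"translation":[20,-2,50],"angular":[0,0,-0.24],"jaw":0.5},{"translation":[26,-2.4,90],"angular":[0,0,-0.36],"jaw":0.5},{"translation":[26,-2.4,125],"angular":[0,0,-0.476],"jaw":0.5},{"translation":[26,-2.4,150],"angular":[0,0,-0.476],"jaw":0.5},{"translation":[26,-2.4,165],"angular":[0,0,-0.476],"jaw":0.5},{"translation":[26,-2.4,170],"angular":[0,0,-0.476],"jaw":0.5},{"translation":[26,-2.4,170],"angular":[0,0,-0.476],"jaw":0.5}]'
python3 - <<'E'
from h import *
np.set_printoptions(precision=1,suppress=True)
go([495,-203,43],36)
i=ctrl.camera_info('wrist');im=snap('wrist','w13');o=ctrl.get_obs()
p=proj('wrist',[[495,-203,87]],i)[0];print(p)
print([(round(d['score'],2),np.round(d['rect']).tolist()) for d in ctrl.look_for('wrist','infuser_grip')][:2])
g=cv2.cvtColor(im,cv2.COLOR_RGB2GRAY); x,y=np.round(p).astype(int)
w=(g<85).astype(np.uint8)
for r in range(y-60,y+60,4): print(r,''.join('#' if v else '.' for v in w[r,x-70:x+70:2]))
E
```

```text
t: 30.35
ee_pos: [495.3, -203.3, 118.0]
orientation: [2.988, 0.97, 0.001]
ft_force: [0.0, 0.2, 0.6]
width: 43.9
grasp_force: 0.0
t 30.35 at [ 495.3 -203.3  118. ] shift [-0.1 -0.4 75. ] turn [ 0. -0. -0.]
[313.1 259.6]
[(0.97, [269.0, 200.0, 358.0, 290.0])]
200 ......................................................................
204 ......................................................................
208 ......................................................................
212 ......................................................................
216 ......................................................................
220 ......................................................................
224 ......................................................................
228 ......................................................................
232 ......................................................................
236 ................................######................................
240 ................................##....................................
244 .............
[... 707 characters left out ...]
.........................
284 ............................................................#.#######.
288 ..........##................................................##########
292 .........####...............................................##########
296 ........#####...............................................##########
300 .###..#######...............................................##########
304 #############...............................................##########
308 #############..............................................###########
312 #############..............................................###########
316 #############..............................................###########
```

The grip is aligned under the gripper, at (313,258) against the predicted (313,260). Descending and gripping.

```bash
python3 -m creep '[{"translation":[0,0,15],"angular":[0,0,0],"jaw":0.5},{"translation":[0,0,35],"angular":[0,0,0],"jaw":0.5},{"translation":[0,0,55],"angular":[0,0,0],"jaw":0.5},{"translation":[0,0,68],"angular":[0,0,0],"jaw":0.5},{"translation":[0,0,74],"angular":[0,0,0],"jaw":0.5},{"translation":[0,0,74],"angular":[0,0,0],"jaw":0.5},{"translation":[0,0,74],"angular":[0,0,0],"jaw":0.3},{"translation":[0,0,74],"angular":[0,0,0],"jaw":0.1}]'
python3 -m creep '[{"translation":[0,0,0],"angular":[0,0,0],"jaw":0},{"translation":[0,0,0],"angular":[0,0,0],"jaw":0},{"translation":[0,0,0],"angular":[0,0,0],"jaw":0},{"translation":[0,0,0],"angular":[0,0,0],"jaw":0},{"translation":[0,0,0],"angular":[0,0,0],"jaw":0},{"translation":[0,0,0],"angular":[0,0,0],"jaw":0},{"translation":[0,0,0],"angular":[0,0,0],"jaw":0},{"translation":[0,0,0],"angular":[0,0,0],"jaw":0}]'
```

```text
t: 31.45
ee_pos: [495.3, -203.3, 44.2]
orientation: [2.987, 0.97, 0.001]
ft_force: [0.1, -0.1, -0.4]
width: 27.2
grasp_force: 0.0
t: 32.45
ee_pos: [495.0, -203.2, 43.8]
orientation: [2.988, 0.97, 0.0]
ft_force: [-0.8, 0.4, 5.5]
width: 9.9
grasp_force: 30.0
```

Infuser gripped (9.9 mm, 30 N). Lifting straight out.

```bash
python3 -m creep '[{"translation":[0,0,-5],"angular":[0,0,0],"jaw":0},{"translation":[0,0,-20],"angular":[0,0,0],"jaw":0},{"translation":[0,0,-45],"angular":[0,0,0],"jaw":0},{"translation":[0,0,-70],"angular":[0,0,0],"jaw":0},{"translation":[0,0,-95],"angular":[0,0,0],"jaw":0},{"translation":[0,0,-120],"angular":[0,0,0],"jaw":0},{"translation":[0,0,-145],"angular":[0,0,0],"jaw":0},{"translation":[0,0,-155],"angular":[0,0,0],"jaw":0}]'
python3 -c "
from h import *
snap('side','s14');go([507,216.8,198],36)
print([(round(d['score'],2),np.round(d['rect']).tolist()) for d in ctrl.look_for('side','infuser')])"
```

```text
t: 33.45
ee_pos: [495.6, -203.4, 200.8]
orientation: [2.986, 0.969, 0.003]
ft_force: [0.5, -0.3, -0.3]
width: 9.7
grasp_force: 30.0
t 33.5 at [ 495.9 -203.6  201.2] shift [ 255.9 -333.7    2.6] turn [ 0.003 -0.002 -0.001]
[(0.85, [325.0, 174.0, 348.0, 205.0]), (0.37, [224.0, 265.0, 259.0, 305.0])]
```

```bash
python3 -m creep '[{"translation":[10,-13,0],"angular":[0,0,0],"jaw":0},{"translation":[32,-42,0],"angular":[0,0,0],"jaw":0},{"translation":[62,-81,0],"angular":[0,0,0],"jaw":0},{"translation":[94,-122,0],"angular":[0,0,0],"jaw":0},{"translation":[126,-164,0],"angular":[0,0,0],"jaw":0},{"translation":[158,-206,0],"angular":[0,0,0],"jaw":0},{"translation":[190,-247,0],"angular":[0,0,0],"jaw":0},{"translation":[215,-280,0],"angular":[0,0,0],"jaw":0}]'
python3 -m creep '[{"translation":[17,-22,0],"angular":[0,0,0],"jaw":0},{"translation":[30,-40,0],"angular":[0,0,0],"jaw":0},{"translation":[38,-50,0],"angular":[0,0,0],"jaw":0},{"translation":[41,-54,0],"angular":[0,0,0],"jaw":0},{"translation":[41,-54,0],"angular":[0,0,0],"jaw":0},{"translation":[41,-54,0],"angular":[0,0,0],"jaw":0},{"translation":[41,-54,0],"angular":[0,0,0],"jaw":0},{"translation":[41,-54,0],"angular":[0,0,0],"jaw":0}]'
python3 - <<'E'
from h import *
np.set_printoptions(precision=1,suppress=True)
go([507,216.8,198],36)
s=snap('side','s15');snap('top','t15')
for c,n in [('side','infuser'),('side','cup_lid'),('side','lid_knob'),('top','infuser')]:print(c,n,[(round(d['score'],2),np.round(d['rect']).tolist()) for d in ctrl.look_for(c,n)])
I=((21,0),(25,45),(33.5,45),(33.5,46))
inf=ctrl.camera_info('side')
for q,C in [((506.3,217.5,158),I),((506.3,217.5,8),((20,0),(29,45),(34,45),(34,105)))]:
    ys,xs=np.where(hullpoly('side',*q,inf,C)>.5);print(xs.min(),ys.min(),xs.max(),ys.max())
m=cupmask('side',s,(255,285,325,402))
for y in range(290,396,4): print(y,''.join('#' if v else '.' for v in m[y,258:318]))
E
```

```text
t: 34.55
ee_pos: [502.9, 152.4, 197.5]
orientation: [-2.987, -0.972, 0.004]
ft_force: [1.2, 0.0, -1.1]
width: 9.7
grasp_force: 30.0
t: 35.55
ee_pos: [506.0, 217.2, 198.8]
orientation: [2.988, 0.969, 0.0]
ft_force: [-0.2, 1.0, -0.6]
width: 9.6
grasp_force: 30.0
t 35.55 at [506.  217.2 198.8] shift [0.5 0.9 0.8] turn [ 0. -0. -0.]
side infuser [(0.87, [271.0, 324.0, 301.0, 355.0])]
side cup_lid [(0.58, [273.0, 347.0, 306.0, 380.0])]
side lid_knob [(0.96, [391.0, 228.0, 434.0, 255.0]), (0.77, [414.0, 160.0, 434.0, 176.0])]
top infuser [(0.85, [122.0, 228.0, 150.0, 258.0])]
268 319 303 356
272 343 306 390
290 ..##.......................................#................
294 ....##......................................##..............
298 ........###..................................####...........
302 .............................................##.............
306 ...............................................##...........
310 ................................................#########...
314 ..................................................#########.
318 ................####............
[... 563 characters left out ...]
.....################################.............
358 ..............##################################............
362 ..............##################################............
366 ...............##################################...........
370 ................################################............
374 .................###############################............
378 ..................#############################.............
382 ....................########################................
386 .........................#################..................
390 ..............................#######.......................
394 ............................................................
```

```bash
python3 -m creep '[{"translation":[0,0,0],"angular":[0,0,0],"jaw":0},{"translation":[0,0,0],"angular":[0,0,0],"jaw":0},{"translation":[0,0,0],"angular":[0,0,0],"jaw":0},{"translation":[0,0,0],"angular":[0,0,0],"jaw":0},{"translation":[0,0,0],"angular":[0,0,0],"jaw":0},{"translation":[0,0,0],"angular":[0,0,0],"jaw":0},{"translation":[0,0,0],"angular":[0,0,0],"jaw":0},{"translation":[0,0,0],"angular":[0,0,0],"jaw":0}]'
python3 -c "
from h import *
print(ctrl.close_job())"
```

```text
t: 36.85
ee_pos: [506.0, 217.6, 198.7]
orientation: [-2.988, -0.97, -0.0]
ft_force: [-0.8, 0.8, 0.0]
width: 9.5
grasp_force: 30.0
the job is handed in; nothing more can be done
None
```

I handed the job in at about 37 s with the cups nested on the coaster, the lid open past upright when last seen, and the infuser gripped and still about 45 mm above the upper cup; the hand-in gave no verdict back.

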